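Close and latch the bar cart's tilt-out bin

ROBOT

A 6-joint arm with a two-finger parallel gripper is mounted at the origin on the work surface. World frame = base frame: x ahead of the robot, y to its left, z up, the work surface at z = 0. Lengths are in m, angles in degrees, forces in N, time in s.
With the tool pointing down it reaches from about 0.325 to 0.775 m from the base axis. Payload 5.5 kg.
Tool frame: the origin (TCP) lies at the centre of the arm's flange, where the gripper is bolted on; the fingertips stand 182 mm ahead of it and the grasp point (between the pads) lies 163 mm ahead of it; z points along the fingers, y is the direction in which the jaws open and shut (so a half turn about z gives the same grasp; the last joint's range is limited). The gripper opens to 88 mm and grips with 3 to 60 N. Pads are 20 mm wide; open, the fingers measure 115 mm over their backs; the gripper's body (75 mm by 178 mm) begins 61 mm behind the grasp point.
Start: joints at [-74.124, 5.22, 70.514, -0, 104.267, -3.249], TCP at [0.197, -0.567, 0.405] pointing down, gripper open.
Joint ranges: [-164.24, 164.24], [-49.07, 125.15], [9.68, 141.18], [-86.29, 266.29], [3.28, 154.24], [-151.56, 151.56]. Speed limits (degrees/s): [147.25, 147.25, 172.46, 180, 180, 180].

INTERFACE

Orientations are given as [roll, pitch, yaw] about the fixed x, y, z axes, in that order (R = Rz(yaw) Ry(pitch) Rx(roll)).
In Python, from station import r gives the robot as it stands. The module is installed in compiled form; this text tells all that it offers. Calls block until the motion is done:
- r.reach(position, orientation): joint-space move of the TCP to a pose.
- r.servo_line(position, rotation=None, speed=0.15): straight line of the TCP; rotation=None keeps the orientation; speed is the mean speed in m/s.
- r.move_joints(angles): joint-space move.
- r.let_go() and r.grab(squeeze=None): open the fingers fully, or close them until they stop; squeeze is the grip in N (None keeps the last).
- r.wait(seconds).
- r.inverse_kinematics(position, orientation): joint angles nearest the present ones, or None.
- r.sense(): the state.
- r.snapshot(name): name is "side" or "top" or "wrist"; returns a dict with "frame" (420x560x3 uint8, red, green, blue), "fx", "fy", "cx", "cy" (pixels), "dist_coeffs" ([k1, k2, p1, p2, k3] as OpenCV has them; the pictures are not rectified), "R" (3x3) and "t" (3): a world point X has camera coordinates R X + t. Camera axes: x right, y down, z forward; pixel columns grow to the right and rows downward; lengths in m; the calibration is good to about 2 mm. A picture is of the moment at which its call begins. There is no depth.
A pose or a line that the arm cannot do raises r.IKError and nothing moves.
- r.hand_in(): hands the job in, once; it reports no verdict.
The state is a dict: "clock": time; "joints": joint angles; "joint_vel": joint speeds; "joint_torque": joint torques, N m; "tcp_pos": TCP position; "orientation": TCP orientation; "contact_force": force on the tool from outside, world axes, zero at the start; "torque": the same for the moment, N m; "opening": finger opening in m.
Only numpy, scipy, OpenCV 4.12 (cv2) and the standard library are available. Lean on these libraries where they do the work, as an engineer would, in place of code of your own. Each camera call takes 0.05 s, during which the arm holds its last target. There are 200 camera calls.

TASK

Push the bar cart's tilt-out bin shut against its rubber seals with its wing knob still unlatched. Then, pressing the bin in just firmly enough through the wing knob, turn the knob clockwise until its wing points straight up the panel, so that the hidden tongue swings behind the frame edge and keeps the bin shut, and let go. Do not crush the seals by pressing hard, and leave the things on the cart top alone.

Things in the scene. Friction and masses are not known exactly. Their poses are not given: they have to be found in the camera images.
- hinge (a point): Middle of the bin's fixed horizontal hinge rod, on the side of the brass bar cart that faces the robot. Its x axis points level into the cart (away from the robot), y along the rod to the left, z up. The cart's smoked acrylic top is level, its upper face 90 mm above this point, beginning 175 mm behind it in x.
- bin (a joint): Opening angle of the tilt-out bin about the hinge rod, rad; its top swings out towards the robot as it grows. At 0 its flat panel rises from the rod into the cart at 28 degrees above level; at angle a it stands at 28 degrees + a. Left open, it stays. Latched, it lies between -0.04 and 0.036 (the frame is hand-fitted); it first touches the pads 0.07 above its latched angle.
- panel_top (a point): Middle of the upper edge of the bin panel's outer face. Its x axis runs up the panel away from the rod, z out of the face. Panel: dark wood, 206 mm wide, reaching 140 mm from the rod, 6 mm thick; the rod's axis lies in the plane of its outer face. An empty brass pan is fixed behind it.
- frame_edge (a point): Nominal middle of the brass frame edge that lies just above the shut panel; the true frame is hand-fitted, up to 5 mm deeper or shallower. With it go two rubber pads behind the panel's upper corners, 128 mm from the rod, springy (1.5 N per mm together). Latching needs about 12 N pressed on the knob, square to the panel; 14 N is ample, above about 17 N the pads are crushed.
- knob_grip (a point): Point on the brass wing knob's axis, half-way up the wing, 32 mm out from the panel's outer face and 105 mm from the hinge rod, in the middle of the panel's width. z points out of the panel along the knob's axis, y along the wing; it turns with the knob. The wing is 50 mm long, 10 mm thick, standing from 18 to 44 mm out from the panel on a 20 mm round hub.
- knob (a joint): Turn of the wing knob, rad, growing clockwise seen from outside. At 0 wing and hidden tongue lie level along the rod (unlatched); at 1.57 they point up the panel, the tongue (57 mm from the axis) behind the frame edge. End stop 1.6. If the bin is not pressed in enough, the tongue strikes the frame edge at 0.6 to 0.9 and the knob goes no further. It turns stiffly (0.06 N m), stays where left.
- carafe: Bystander: short glass carafe, 92 mm wide, 125 mm tall, upright on the cart top; origin at the centre of its underside.
- jigger: Bystander: steel jigger, 48 mm wide, 80 mm tall, upright on the cart top; origin at the centre of its underside.
- canister: Bystander: white ceramic canister with a cork top, 86 mm wide, 103 mm tall, on the cart top; origin at the centre of its underside.
- wine_key: Bystander: folded steel wine key, 115 mm long, 12 mm thick, lying on the cart top; origin at the centre of its underside, long axis y.

How it is judged:
By the outcome, as a careful person would: the job done as asked, in the order asked, and still so for the second after the job is handed in, with the robot touching nothing.
It also fails if it takes over 72 s, if anything falls off the work surface, if the arm or the gripper's body presses on something with over 40 N, if the wrist force passes 120 N, or if a joint passes its speed limit or range.

## Working session

There is one attempt and no reset: what is moved stays moved. The work goes in short steps, each a Python script; the robot and the scene stay as the last script left them, time stands still between calls to the robot, and variables do not carry over. Pictures are saved under pics/ and viewed, about 8 in all and at most 12, crops included, and the job is handed in when it is done.

```bash
mkdir -p pics; python3 - <<'E'
from station import r
import cv2,numpy as np
print(r.sense())
for n in("side","top","wrist"):
    s=r.snapshot(n);cv2.imwrite(f"pics/{n}0.png",s["frame"][:,:,::-1])
    print(n,s["fx"],s["fy"],s["cx"],s["cy"],s["dist_coeffs"],np.round(s["R"],3).tolist(),s["t"],-np.array(s["R"]).T@s["t"])
E
```

```text
{'clock': 0.0, 'joints': array([-7.41231429e+01,  5.26314126e+00,  7.05811659e+01, -1.07160895e-03,
        1.04268581e+02, -3.24870521e+00]), 'joint_vel': array([-0.01316485,  0.08285037,  0.11488714, -0.01690655, -0.00491518,
       -0.00594269]), 'joint_torque': array([ 3.12527800e-04, -4.46451724e+01, -4.06441283e+01,  6.97546103e-02,
        2.93232291e-02, -1.50388205e-04]), 'tcp_pos': array([ 0.19659286, -0.5669329 ,  0.40351324]), 'orientation': array([-1.79887234e+02, -5.36000557e-03,  1.91252940e+01]), 'contact_force': array([-0.66718685, -0.05738431,  0.17055873]), 'torque': array([ 0.07400589, -0.02389874, -0.03027636]), 'opening': 0.08839520271140851}
side 541.5592695866991 541.5592695866991 273.2257355251228 211.7164383810362 [-0.20737937  0.          0.          0.          0.        ] [[-0.924, -0.383, -0.003], [-0.273, 0.664, -0.696], [0.269, -0.642, -0.718]] [0.59423311 0.27817149 1.03223963] [0.34736821 0.70590474 0.93650673]
top 463.51060642478484 463.51060642478484 280.50252297218725 206.4178201683352 [-0.06419371  0.          0.          0.          0.        ] [[0.001, -1.0, -0.009], [-0.994, -0.0, -0.106], [0.106, 0.009, -0.994]] [0.02803485 0.67200182 1.03820692] [0.55763043 0.01914318 1.10405066]
wrist 316.2004933409832 316.2004933409832 285.2034333380454 216.87982975567718 [-0.01355272  0.          0.          0.          0.        ] [[0.327, -0.945, -0.003], [-0.916, -0.318, 0.246], [-0.233, -0.078, -0.969]] [-0.59862979 -0.03053194  0.38989231] [ 0.25879655 -0.54512109  0.38363157]
```

View pics/side0.png

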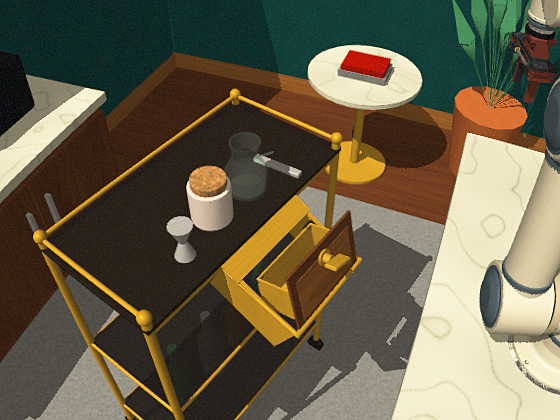

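View pics/top0.png

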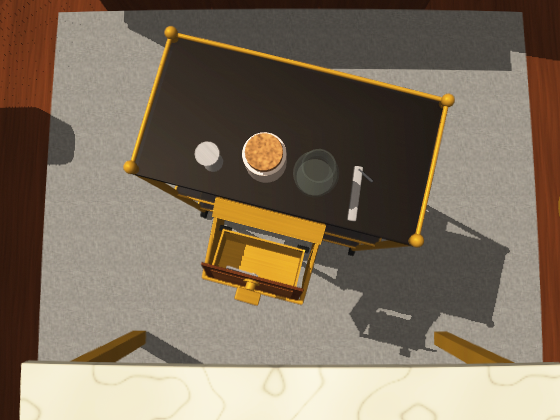

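The side view shows the open bin at about (325,265) with its knob at (333,260). In the top view the panel runs from about (203,270) to (302,297) with the knob at (250,292). The jigger, canister, carafe and wine key stand behind it on the cart top. I'll crop both views to measure more precisely.

```bash
python3 - <<'E'
import cv2,numpy as np
a=cv2.imread("pics/side0.png")[190:350,210:370];b=cv2.imread("pics/top0.png")[180:320,190:340]
cv2.imwrite("pics/c1.png",cv2.resize(a,(600,600),interpolation=cv2.INTER_CUBIC))
cv2.imwrite("pics/c2.png",cv2.resize(b,(600,560),interpolation=cv2.INTER_CUBIC))
E
```

```text
(no output)
```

View pics/c1.png

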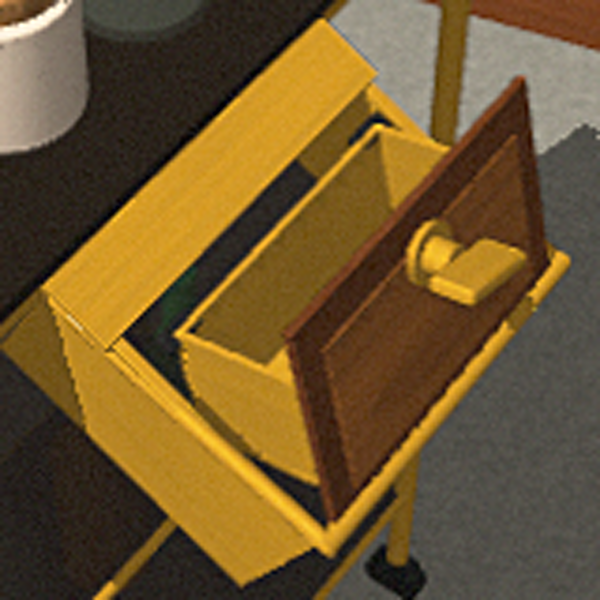

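View pics/c2.png

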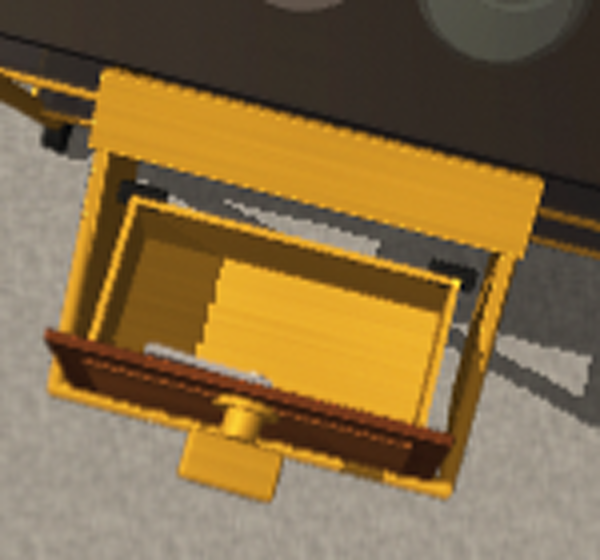

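Crop pixels, side view (scale 3.75, offset 210,190): panel top corners (288,333) and (523,78), bottom corner (330,522), rod ends (333,548) and (565,262). Top view (scale 4, offset 190,180): panel top corners (47,332) and (452,438), rod ends (52,388) and (449,490). The wing lies level along the rod. Next I triangulate these.

```bash
cat > h.py <<'E'
from station import r
import cv2,numpy as np
def norm(s,p):
    K=np.array([[s["fx"],0,s["cx"]],[0,s["fy"],s["cy"]],[0,0,1]])
    return cv2.undistortPoints(np.array([[p]],float),K,np.array(s["dist_coeffs"],float)).reshape(2)
def tri(sa,pa,sb,pb):
    P=[np.hstack([np.array(s["R"]),np.array(s["t"]).reshape(3,1)]) for s in(sa,sb)]
    X=cv2.triangulatePoints(P[0],P[1],norm(sa,pa).reshape(2,1),norm(sb,pb).reshape(2,1))
    X=(X[:3]/X[3]).ravel()
    e=[np.hypot(*(cv2.projectPoints(X.reshape(1,3),cv2.Rodrigues(np.array(s["R"]))[0],np.array(s["t"]),np.array([[s["fx"],0,s["cx"]],[0,s["fy"],s["cy"]],[0,0,1]]),np.array(s["dist_coeffs"]))[0].ravel()-p)) for s,p in((sa,pa),(sb,pb))]
    return X,e
E
python3 - <<'E'
from h import *
A=r.snapshot("side");B=r.snapshot("top")
fa=lambda p:np.array([210+(p[0]+.5)/3.75-.5,190+(p[1]+.5)/3.75-.5]); fb=lambda p:np.array([190+(p[0]+.5)/4-.5,180+(p[1]+.5)/4-.5])
pts=dict(topL=((288,333),(47,332)),topR=((523,78),(452,438)),rodL=((333,548),(52,388)),rodR=((566,261),(449,490)),
 knobdiscC=((430,252),(243,400)),wingL=((470,303),(181,474)),wingRtop=((527,255),(274,496)), frameL=((47,290),(103,72)),frameR=((322,20),(545,180)), frameLlow=((108,348),(92,148)),frameRlow=((376,75),(525,256)))
X={}
for k,(a,b) in pts.items():
    X[k],e=tri(A,fa(a),B,fb(b));print(k,np.round(X[k],4),np.round(e,2))
for a,b in(("topL","topR"),("rodL","rodR"),("frameL","frameR"),("frameLlow","frameRlow")):
    d=X[a]-X[b];print(a,b,np.linalg.norm(d),"yaw",np.degrees(np.arctan2(-d[0],d[1])),"mid",(X[a]+X[b])/2)
E
```

```text
topL [0.5437 0.1813 0.196 ] [0.4  0.35]
topR [ 0.4927 -0.0162  0.1946] [0.52 0.51]
rodL [0.51  0.202 0.061] [0.72 0.59]
rodR [ 0.4546 -0.0197  0.06  ] [0.47 0.44]
knobdiscC [0.5077 0.087  0.1644] [1.47 1.35]
wingL [0.4747 0.1175 0.1757] [0.19 0.17]
wingRtop [0.4613 0.0715 0.1656] [0.81 0.75]
frameL [0.6786 0.164  0.142 ] [0.3  0.27]
frameR [ 0.6212 -0.0671  0.1431] [0.64 0.65]
frameLlow [0.6411 0.1724 0.1233] [0.23 0.2 ]
frameRlow [ 0.5835 -0.0577  0.1223] [0.12 0.12]
topL topR 0.20407587936787822 yaw -14.480477982734413 mid [0.51822495 0.08254782 0.19531307]
rodL rodR 0.2284663371178703 yaw -14.024934950482127 mid [0.48232348 0.09113908 0.06054594]
frameL frameR 0.2380740920930724 yaw -13.944156999057682 mid [0.64991797 0.04847232 0.14255333]
frameLlow frameRlow 0.23718396877828746 yaw -14.072263678841804 mid [0.6123113  0.05734473 0.12279657]
```

The rod is level at z 0.060, its yaw is -14.0°, the panel length measures 139.7 mm (140 given) and the width 204 mm (206 given). The bin stands at about 46.7° open and the cart top at z 0.15. Now I check IK feasibility for gripping the wing and carrying the bin shut along its arc.

```bash
cat >> h.py <<'E'
from scipy.spatial.transform import Rotation as Ro
YAW=np.radians(-14.05); H=np.array([0.4823,0.0911,0.0605])
W=np.array([[np.cos(YAW),-np.sin(YAW),0],[np.sin(YAW),np.cos(YAW),0],[0,0,1]])
def un(a):
    t=np.radians(28)+a
    return W@[np.cos(t),0,np.sin(t)],W@[-np.sin(t),0,np.cos(t)]
def pose(a,phi=0,sgn=1,back=0,off=0.032,tilt=0,rad=.105):
    """TCP pose gripping the wing: bin angle a, knob turn phi (rad), back m further out, extra tool tilt"""
    u,n=un(a);ut,nt=un(a+tilt)
    R=np.column_stack([np.cross(sgn*ut,-nt),sgn*ut,-nt])@Ro.from_euler("z",phi).as_matrix()
    p=H+rad*u+off*n+(0.163+back)*nt
    return p,Ro.from_matrix(R).as_euler("xyz",degrees=True)
E
python3 - <<'E'
from h import *
for sgn in(1,-1):
  for tilt in(0,-.15,-.3):
    print(sgn,tilt)
    for a,phi,back in((.815,0,.08),(.815,0,0),(.5,0,0),(.2,0,0),(0,0,0),(0,.8,0),(0,1.57,0),(0,1.57,.08)):
        p,o=pose(a,phi,sgn,back,tilt=tilt if a>.5 else tilt*max(a,0)/.815)
        q=r.inverse_kinematics(p,o);print(a,phi,back,np.round(p,3),None if q is None else np.round(q,0))
E
```

```text
1 0
0.815 0 0.08 [0.252 0.149 0.234] None
0.815 0 0 [0.327 0.13  0.213] None
0.5 0 0 [0.38  0.117 0.255] [ 25. -48. 134. -41.  52.  52.]
0.2 0 0 [0.441 0.102 0.278] [ 15. -33. 120. -21.  60.  34.]
0 0 0 [0.483 0.091 0.282] [ 10. -22. 110. -12.  67.  27.]
0 0.8 0 [0.483 0.091 0.282] [ 10. -22. 110. -12.  67.  73.]
0 1.57 0 [0.483 0.091 0.282] [ 10. -22. 110. -12.  67. 117.]
0 1.57 0.08 [0.447 0.1   0.353] [ 13. -29. 107. -13.  76. 117.]
1 -0.15
0.815 0 0.08 [0.264 0.146 0.269] None
0.815 0 0 [0.335 0.128 0.236] None
0.5 0 0 [0.389 0.114 0.268] [ 23. -46. 130. -35.  56.  46.]
0.2 0 0 [0.445 0.1   0.282] [ 15. -32. 118. -19.  61.  33.]
0 0 0 [0.483 0.091 0.282] [ 10. -22. 110. -12.  67.  27.]
0 0.8 0 [0.483 0.091 0.282] [ 10. -22. 110. -12.  67.  73.]
0 1.57 0 [0.483 0.091 0.282] [ 10. -22. 110. -12.  67. 117.]
0 1.57 0.08 [0.447 0.1   0.353] [ 13. -29. 107. -13.  76. 117.]
1 -0.3
0.815 0 0.08 [0.28  0.142 0.301] None
0.815 0 0 [0.346 0.125 0.258] None
0.5 0 0 [0.398 0.112 0.279] [ 20. -43. 127. -28.  59.  41.]
0.2 0 0 [0.45  0.099 0.285] [ 14. -30. 116. -18.  63.  31.]
0 0 0 [0.483 0.0
[... 829 characters left out ...]
.282] [  15.  -32.  118.  -19.   61. -147.]
0 0 0 [0.483 0.091 0.282] None
0 0.8 0 [0.483 0.091 0.282] [  10.  -22.  110.  -12.   67. -107.]
0 1.57 0 [0.483 0.091 0.282] [ 10. -22. 110. -12.  67. -63.]
0 1.57 0.08 [0.447 0.1   0.353] [ 13. -29. 107. -13.  76. -63.]
-1 -0.3
0.815 0 0.08 [0.28  0.142 0.301] None
0.815 0 0 [0.346 0.125 0.258] None
0.5 0 0 [0.398 0.112 0.279] [  20.  -43.  127.  -28.   59. -139.]
0.2 0 0 [0.45  0.099 0.285] [  14.  -30.  116.  -18.   63. -149.]
0 0 0 [0.483 0.091 0.282] None
0 0.8 0 [0.483 0.091 0.282] [  10.  -22.  110.  -12.   67. -107.]
0 1.57 0 [0.483 0.091 0.282] [ 10. -22. 110. -12.  67. -63.]
0 1.57 0.08 [0.447 0.1   0.353] [ 13. -29. 107. -13.  76. -63.]
```

```bash
cat >> h.py <<'E'
def ppose(a,gap=0.0,rad=.118,lat=-.07):
    """closed fingertips on the panel face, tool steeper than the normal while open"""
    tilt=-0.75*max(a,0)/.815
    u,n=un(a);ut,nt=un(a+tilt)
    R=np.column_stack([np.cross(ut,-nt),ut,-nt])
    p=H+rad*u+lat*W[:,1]+gap*n+.182*nt+0.012*np.sin(-tilt)*n
    return p,Ro.from_matrix(R).as_euler("xyz",degrees=True)
def fn(a=0): # force along panel normal (out) 
    return float(np.mean([r.sense()["contact_force"] for _ in range(3)],0)@un(a)[1])
E
python3 - <<'E'
from h import *
for lat in(-.07,.07):
  for a,g in((.815,.06),(.815,.03),(.815,0),(.6,0),(.4,0),(.12,0)):
    p,o=ppose(a,g,lat=lat);q=r.inverse_kinematics(p,o);print(lat,a,g,np.round(p,3),None if q is None else np.round(q,0))
E
```

```text
-0.07 0.815 0.06 [0.339 0.055 0.347] None
-0.07 0.815 0.03 [0.367 0.048 0.339] [  7. -47. 120. -11.  77.  21.]
-0.07 0.815 0 [0.395 0.041 0.331] [  5. -42. 118. -10.  74.  19.]
-0.07 0.6 0 [0.423 0.034 0.324] [  3. -37. 116.  -9.  72.  18.]
-0.07 0.4 0 [0.446 0.028 0.313] [  2. -32. 114.  -9.  70.  17.]
-0.07 0.12 0 [0.474 0.021 0.289] [  1. -27. 112.  -8.  67.  16.]
0.07 0.815 0.06 [0.373 0.191 0.347] [ 31. -34. 112. -22.  80.  45.]
0.07 0.815 0.03 [0.401 0.184 0.339] [ 28. -31. 111. -21.  77.  42.]
0.07 0.815 0 [0.429 0.177 0.331] [ 25. -27. 109. -20.  74.  41.]
0.07 0.6 0 [0.457 0.17  0.324] [ 22. -23. 107. -19.  72.  38.]
0.07 0.4 0 [0.48  0.164 0.313] [ 20. -20. 105. -17.  70.  37.]
0.07 0.12 0 [0.508 0.157 0.289] [ 18. -15. 103. -16.  68.  35.]
```

```bash
python3 - <<'E'
from h import *
r.grab(20)
p,o=ppose(.815,.05,lat=.07)
r.reach(p+[0,0,.10],o); r.servo_line(p,o,speed=.2)
print(r.sense()["clock"],fn(.8),r.sense()["contact_force"])
for a in np.append(.815,np.arange(.75,.14,-.08)):
    p,o=ppose(a,0,lat=.07); r.servo_line(p,o,speed=.12)
    s=r.sense();f=fn(a);print(round(a,2),round(s["clock"],2),round(f,1),np.round(s["tcp_pos"]-p,4))
    if f>12:break
cv2.imwrite("pics/side1.png",cv2.resize(r.snapshot("side")["frame"][150:350,200:400,::-1],(600,600)))
E
```

```text
5.0083 0.8245392428743874 [-0.81809936 -0.39217037  0.55222834]
0.82 5.58 1.6 [ 0.0001 -0.0001  0.0006]
0.75 5.83 0.4 [-0.0002  0.0001  0.0003]
0.67 6.08 0.6 [-0.0001  0.     -0.0001]
0.59 6.33 0.4 [-0.0002 -0.     -0.0002]
0.51 6.58 -0.1 [-0.0002 -0.     -0.0003]
0.43 6.83 0.0 [-0.0002 -0.     -0.0002]
0.35 7.08 -0.4 [-0.0002 -0.0001 -0.0003]
0.27 7.33 0.2 [-0.0002 -0.0001 -0.0004]
0.19 7.58 -1.3 [-0.0002 -0.0001 -0.0004]
```

View pics/side1.png

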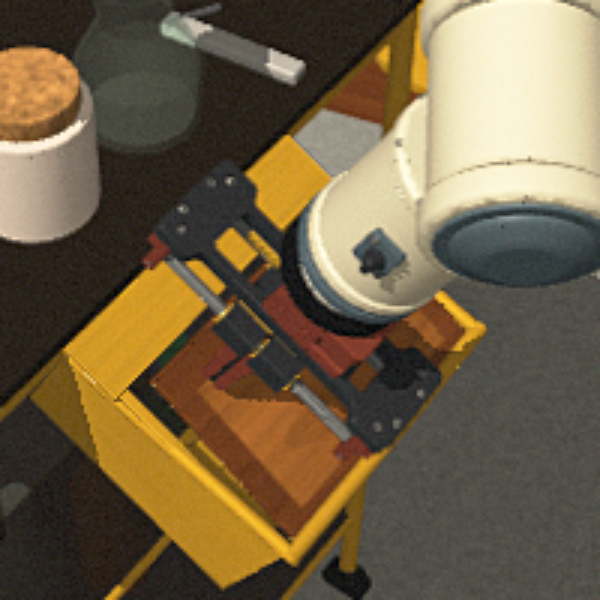

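The bin has followed the fingertips to about 0.2 rad. The fingertips are left of the knob, and the gripper body is well clear of the canister. Next I push on to find where the pads touch.

```bash
python3 - <<'E'
from h import *
for a in np.arange(.17,-.03,-.015):
    p,o=ppose(a,0,lat=.07); r.servo_line(p,o,speed=.05); r.wait(.15)
    f=fn(a);print(round(a,3),round(r.sense()["clock"],2),round(f,1))
    if f>5:break
p,o=ppose(a,.05,lat=.07); r.servo_line(p,o,speed=.15)
# up and out of the knob's way, then to above the knob with open jaws
p,o=ppose(a,.11,lat=.07); r.servo_line(p,o,speed=.2)
r.let_go()
p,o=pose(a+.02,0,1,.09); r.servo_line(p,o,speed=.2)
print(r.sense()["clock"],r.sense()["contact_force"],fn(a))
for n in("side","wrist"): cv2.imwrite(f"pics/{n}2.png",r.snapshot(n)["frame"][:,:,::-1])
a=cv2.imread("pics/side2.png")[150:350,200:400];b=cv2.imread("pics/wrist2.png")
cv2.imwrite("pics/m2.png",np.hstack([cv2.resize(a,(420,420)),cv2.resize(b,(380,285)) if 0 else cv2.copyMakeBorder(cv2.resize(b,(380,285)),0,135,0,0,cv2.BORDER_CONSTANT)]))
E
```

```text
0.17 8.03 0.1
0.155 8.43 -0.2
0.14 8.82 -0.3
0.125 9.22 -0.2
0.11 9.62 -0.1
0.095 10.03 -0.4
0.08 10.43 0.7
0.065 10.82 -0.3
0.05 11.22 0.1
0.035 11.62 0.4
0.02 12.03 3.7
0.005 12.43 5.9
15.25 [0.50609105 0.30617885 0.15693745] -0.05923080175582559
```

View pics/m2.png

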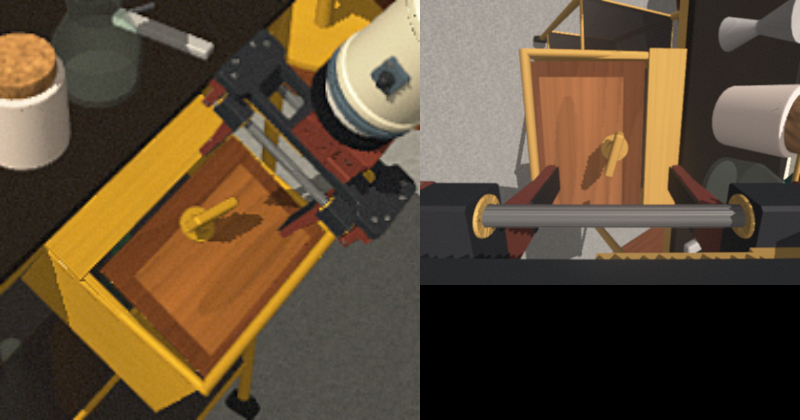

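```bash
python3 - <<'E'
from h import *
s=r.sense();R=Ro.from_euler("xyz",s["orientation"],degrees=True).as_matrix();print(s["tcp_pos"],s["orientation"])
im=[]
for n in("side","wrist"):
    S=r.snapshot(n);f=S["frame"][:,:,::-1].copy()
    P=lambda X:cv2.projectPoints(np.array(X,float).reshape(-1,1,3),cv2.Rodrigues(np.array(S["R"]))[0],np.array(S["t"],float),np.array([[S["fx"],0,S["cx"]],[0,S["fy"],S["cy"]],[0,0,1]]),np.array(S["dist_coeffs"],float))[0].reshape(-1,2)
    u,n_=un(.03);y=W[:,1];g=H+.105*u
    X=[H+.103*y,H-.103*y,H+.14*u+.103*y,H+.14*u-.103*y,g,g+.044*n_+.025*y,g+.044*n_-.025*y,s["tcp_pos"]+R[:,2]*.253]
    for k,q in enumerate(P(X)): 
        c=((0,0,255),(255,0,255),(255,255,0))[0 if k<4 else 1 if k<7 else 2]
        cv2.circle(f,tuple(int(round(v*16)) for v in q),24,c,-1,cv2.LINE_AA,4)
    im.append(f)
a=im[0][180:330,220:370];b=im[1][40:340,140:540]
cv2.imwrite("pics/m3.png",np.hstack([cv2.resize(a,(390,390)),cv2.resize(b,(410,390))]))
E
```

```text
[0.43550564 0.10353313 0.36073948] [ 1.50543996e+02 -4.20332157e-02  7.59804641e+01]
```

View pics/m3.png

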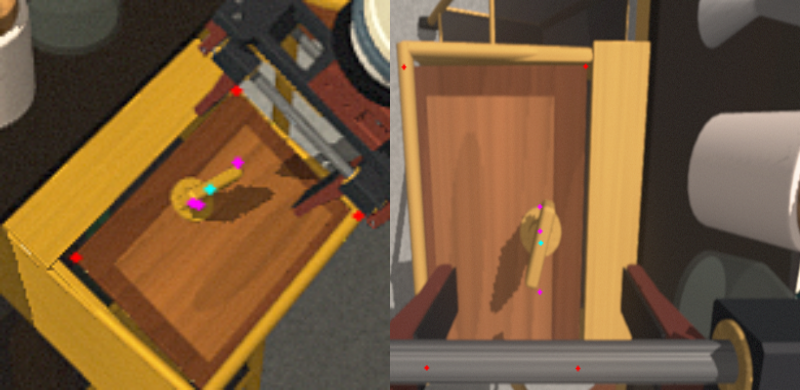

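The projected model points match the panel corners and the knob base. The wing itself is already turned about 0.2 rad clockwise; the first triangulation showed the same, so that is how it started. I'll grip it at that angle, then press under force control.

```bash
cat >> h.py <<'E'
def fm(a,n=6):
    F=[]
    for _ in range(n): r.wait(.04);F.append(r.sense()["contact_force"])
    F=np.mean(F,0);u,nn=un(a);return np.array([F@nn,F@u,F@W[:,1]])
E
python3 - <<'E'
from h import *
A0=.035
p,o=pose(A0,.2,1,.09);r.servo_line(p,o,speed=.1)
p,o=pose(A0,.2,1,0);r.servo_line(p,o,speed=.12)
print(fm(A0),r.sense()["torque"]); r.grab(35); print("grip",r.sense()["opening"],fm(A0),r.sense()["torque"])
a=A0
while a>-.07:
    a-=.006
    p,o=pose(a,.2); r.servo_line(p,o,speed=.03); f=fm(a,4)
    print(round(a,3),np.round(f,1),round(r.sense()["clock"],1))
    if f[0]>13: break
E
```

```text
[0.12550166 0.06322632 0.196506  ] [ 0.03391431  0.08759709 -0.04171182]
grip 0.01824426197107333 [-1.72181198  4.86270648 -1.45479919] [-0.39190839 -0.69486176 -0.16915574]
0.029 [ 3.5  4.5 -2.8] 18.7
0.023 [ 4.2  4.4 -3.3] 19.1
0.017 [ 4.5  4.  -3.3] 19.5
0.011 [ 5.5  4.  -3.3] 20.0
0.005 [ 6.3  3.3 -4.4] 20.4
-0.001 [ 7.2  2.6 -3.8] 20.8
-0.007 [ 8.5  2.7 -4.2] 21.2
-0.013 [ 9.5  1.8 -4.1] 21.6
-0.019 [10.   1.3 -4.1] 22.0
-0.025 [11.1  1.6 -4.3] 22.5
-0.031 [12.5  1.1 -5.1] 22.9
-0.037 [13.8 -0.4 -4.8] 23.3
```

The 18 mm opening means the fingertips are closing on the 20 mm hub instead of the 10 mm wing, since they stand only 13 mm from the panel. I'll ease off and regrip 8 mm further out.

```bash
python3 - <<'E'
from h import *
A0=.03
p,o=pose(A0,.2);r.servo_line(p,o,speed=.05);r.let_go()
p,o=pose(A0,.2,off=.040);r.servo_line(p,o,speed=.05);r.wait(.3)
print("free",fm(A0)); 
S=r.snapshot("wrist");cv2.imwrite("pics/w4.png",cv2.resize(S["frame"][60:360,130:530,::-1],(560,420)))
r.grab(35);s=r.sense();print("grip",s["opening"],fm(A0),s["torque"],s["clock"])
S=r.snapshot("wrist");cv2.imwrite("pics/w5.png",np.vstack([cv2.imread("pics/w4.png")[:290],cv2.resize(S["frame"][60:360,130:530,::-1],(560,420))[:290]]))
E
```

```text
free [-0.1107006  -0.04807558 -0.00546512]
grip 0.009741254022124876 [-2.8320561   4.18679203 -0.79393191] [-0.32033648 -0.75064513 -0.10338224] 26.975
```

View pics/w5.png

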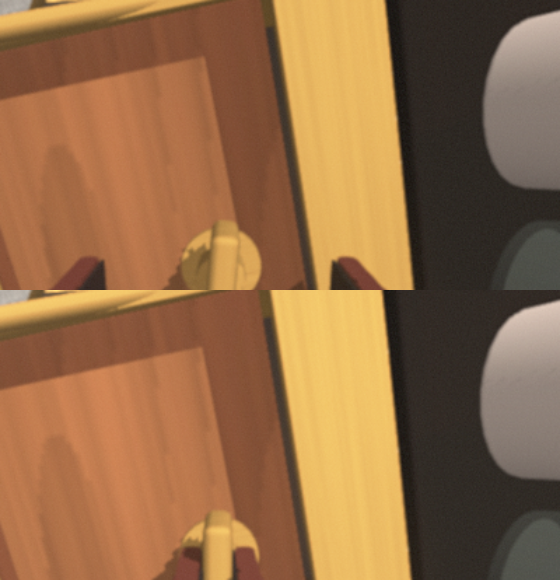

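The grip now reads 9.7 mm, which is the wing itself, and the wing stands aligned with the jaws. Next I press to 14 N and turn, correcting the force at each step.

```bash
cat > turn.py <<'E'
from h import *
a=.03;phi=.2;rad=.106
def go(sp=.03):
    p,o=pose(a,phi,off=.040,rad=rad);r.servo_line(p,o,speed=sp)
    f=fm(a,4);s=r.sense();tn=s["torque"]@un(a)[1]
    print(round(a,4),round(phi,2),np.round(f,1),"Mn",round(tn,2),round(s["clock"],1));return f,tn
while a>-.08:
    f,tn=go()
    if f[0]>12.8:break
    a-=min(.012,max(.002,(14-f[0])*.0045))
ok=True
while phi<1.575:
    phi=min(phi+.1,1.58);f,tn=go()
    if abs(tn)>.8 or f[0]>19: ok=False;print("STOP");break
    if not 13.3<f[0]<14.8:
        a-=np.clip((14.1-f[0])*.0045,-.01,.01); f,tn=go()
np.save("st.npy",[a,phi])
E
python3 turn.py
```

```text
0.03 0.2 [-0.8  1.8 -1.4] Mn -0.01 27.7
0.018 0.2 [ 1.5  0.5 -2.5] Mn -0.05 28.1
0.006 0.2 [ 3.8 -0.3 -2.3] Mn -0.03 28.5
-0.006 0.2 [ 6.3 -0.9 -3.7] Mn -0.08 28.9
-0.018 0.2 [ 7.2 -1.5 -3. ] Mn 0.01 29.4
-0.03 0.2 [ 9.4 -3.  -3.7] Mn -0.07 29.8
-0.042 0.2 [11.5 -4.  -4.2] Mn 0.04 30.2
-0.0532 0.2 [13.1 -5.1 -3.9] Mn 0.0 30.6
-0.0532 0.3 [13.1 -5.1 -3.8] Mn -0.06 31.0
-0.0577 0.3 [13.9 -5.6 -4.7] Mn -0.04 31.4
-0.0577 0.4 [14.2 -5.8 -4.2] Mn -0.04 31.9
-0.0577 0.5 [14.6 -6.1 -4.6] Mn 0.04 32.3
-0.0577 0.6 [14.6 -6.1 -4. ] Mn -0.03 32.7
-0.0577 0.7 [14.8 -6.5 -3.9] Mn -0.06 33.1
-0.0577 0.8 [14.4 -5.8 -3.7] Mn -0.04 33.5
-0.0577 0.9 [14.1 -6.3 -2.9] Mn -0.03 33.9
-0.0577 1.0 [14.2 -6.1 -3.2] Mn -0.06 34.4
-0.0577 1.1 [13.8 -6.4 -3.3] Mn -0.04 34.8
-0.0577 1.2 [14.1 -6.5 -2.9] Mn -0.05 35.2
-0.0577 1.3 [14.2 -5.7 -2.3] Mn -0.06 35.6
-0.0577 1.4 [13.7 -6.5 -2.7] Mn -0.08 36.0
-0.0577 1.5 [13.5 -6.4 -2.2] Mn -0.11 36.4
-0.0577 1.58 [13.5 -5.8 -1.8] Mn -0.1 36.9
```

The knob turned the full way with no strike and 13 to 15 N normal force. I ease off, let go, back out and look.

```bash
python3 - <<'E'
from h import *
a,phi=np.load("st.npy")
for k in range(8):
    a+=.008;p,o=pose(a,phi,off=.04,rad=.106);r.servo_line(p,o,speed=.05);f=fm(a,3);print(round(a,3),np.round(f,1))
    if f[0]<2:break
r.let_go();p,o=pose(a,phi,off=.04,rad=.106,back=.08);r.servo_line(p,o,speed=.1)
print(r.sense()["clock"],fm(a))
p,o=pose(a,phi,off=.04,rad=.106,back=.09);q=p+W@[-.06,0,.10]
try: r.servo_line(q,o,speed=.2)
except r.IKError: print("no retreat")
im=[]
for n in("side","wrist"):
    S=r.snapshot(n);cv2.imwrite(f"pics/{n}6.png",S["frame"][:,:,::-1])
A=cv2.imread("pics/side6.png")[180:330,220:370];B=cv2.imread("pics/wrist6.png")
cv2.imwrite("pics/m6.png",np.hstack([cv2.resize(A,(390,390)),cv2.resize(B,(410,390))]))
E
```

```text
-0.05 [11.5 -5.  -1.4]
-0.042 [10.4 -4.4 -1.5]
-0.034 [ 9.4 -3.6 -1.5]
-0.026 [2.3 0.1 1.8]
-0.018 [-5.4  4.6  3.8]
40.9417 [-0.11315188 -0.12605206 -0.17988987]
```

View pics/m6.png

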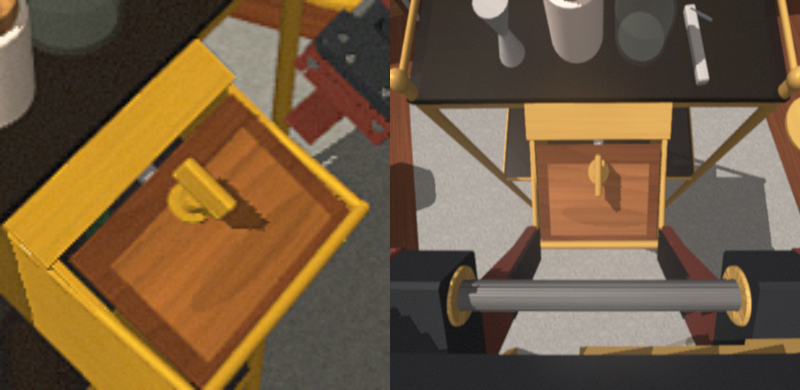

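```bash
python3 - <<'E'
from h import *
s=r.sense();print(s["clock"],s["contact_force"]);r.hand_in()
E
```

```text
42.075 [ 0.9647375  -0.15903129 -0.82112521]
the job is handed in; nothing more can be done
```

The bin is pushed shut and latched. The wing points up the panel, and I handed the job in at 42 s with the arm clear of everything.

- **Closing:** I pushed the bin against its pads with closed fingertips on the panel, at about 6 N.
- **First grip:** My first grip caught the 20 mm hub instead of the wing (opening 18 mm). I pressed to about 14 N in that grip before noticing. I then eased off and regripped 8 mm further out, with the opening at 9.7 mm on the 10 mm wing.
- **Turning:** I pressed to about 14 N and turned the knob from 0.2 to 1.58 rad. The normal force read 13.1–14.8 N throughout, and the knob did not stop in the 0.6–0.9 range where the tongue would strike.

**Last checks:**
- **Latch:** When I eased off, the bin held at about -0.03 rad. The pull on the wing briefly reached about 5 N without opening it, so the tongue is holding.
- **Pictures:** The wing lies straight up the panel with the tongue at the frame edge. The things on the cart top look undisturbed; I judged that by eye and did not measure it.

**Did not match expectations:**
- **Knob start angle:** The knob stood at about 0.2 rad at the start rather than 0, still unlatched.
- **Sideways force:** A side force of up to about 7 N showed on the wing while turning, probably from a slight offset in my hinge position.

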